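Park the comb and bring the bottle round to the marbling tray

ROBOT

A 6-joint arm with a two-finger parallel gripper is mounted at the origin on the work surface. World frame = base frame: x ahead of the robot, y to its left, z up, the work surface at z = 0. Lengths are in m, angles in degrees, forces in N, time in s.
With the tool pointing down it reaches from about 0.35 to 0.875 m from the base axis. Payload 4.2 kg.
Tool frame: the origin (TCP) lies on the centre line of the jaws, within the pads' length; the fingertips stand 19 mm ahead of it and the grasp point (between the pads) is the TCP; z points along the fingers, y is the line along which they close (so a half turn about z gives the same grasp; the last joint's range is limited). The gripper opens to 87 mm and grips with 3 to 60 N. Pads are 19 mm wide; open, the fingers measure 117 mm over their backs; the gripper's body (75 mm by 190 mm) begins 51 mm behind the grasp point.
Start: joints at [14.817, 22.042, 0.453, 0, -68.411, -14.817], TCP at [0.625, 0, 0.242] pointing down, gripper open.
Joint ranges: [-179.83, 179.83], [-69.29, 118.12], [-61.27, 80.66], [-181.25, 117.63], [-171.15, -9.14], [-177.46, 177.46]. Speed limits (degrees/s): [159.86, 159.86, 180, 180, 180, 180].

INTERFACE

Orientations are given as a 3x3 rotation matrix whose columns are the frame's x, y, z axes.
In Python, from station import sense, capture, finish_job, search_frame, masks_of gives the robot as it stands.
- The arm moves only by the tool drive_tool, never from a script. Its argument "rows" is a list of rows, each a list of 7 numbers: the opening in per cent of the stroke, from 0 (shut) to 100 (fully open), then the shift along the world's x, y, z in mm, then the turn, a rotation vector about the world's x, y, z in rad. In form: [[fingers, dx, dy, dz, wx, wy, wz], ...]. A call has 1 to 5 rows; each row shifts and turns the commanded pose from where the row before left it; what a row does not reach is not made up. A row lasts 1/12 s, in which the tool goes at most 41.7 mm and 7.16 degrees, less where a joint would pass 70% of its speed; a pose out of reach is approached as far as the arm can. A call is refused whole if a number of a shift passes 41.7 or a number of a turn 0.125, either way. A call with a gripper value outside its range is refused whole. The fingers move at their own pace and stop on an object; the grip force is fixed at half the most. Time passes only in rows, so rows that do not move let the fingers close. It gives the time, the measured TCP pose, the force, the opening and the grip force at its end, in the units of the state.
- sense(): the state, without advancing time (a new reading comes with each control period).
- capture(name): name is "scene" or "side" or "wrist"; returns a dict with "frame" (420x560x3 uint8, red, green, blue), "z_map" (420x560 float32, m along the optical axis (not along the pixel's ray), 0 where there is no reading), "fx", "fy", "cx", "cy" (pixels), "R" (3x3) and "t" (3): a world point X has camera coordinates R X + t; the wrist camera has in their place "T_tool_cam" (4x4, takes a point from camera to tool coordinates, whose origin is the TCP and whose axes are the flange's). Camera axes: x right, y down, z forward; pixel columns grow to the right and rows downward; lengths in m; the calibration is good to about 2 mm. A picture is of the moment at which its call begins: read the wrist's pose just before it.
- finish_job(): hands the job in; it is judged then, once.
Trained networks look in a picture, given as the dict that the camera call returned (one of the last four; its "shot" number tells which), for a name from the list of things; names that differ only in an ending like _2 or _b are one class to them, and where a whole thing is asked for, a point or a joint stands for the part that bears it (a point fixed in the world has none). Each returns a list of dicts, best first, with "p" (0 to 1); they miss things now and then, are a little off and sometimes report something else, mostly with a low value. They report only what shows in the picture. A call takes as long as a camera call. They do not tell look-alikes from the thing itself.
- search_frame(label, picture): "xy" ([column, row] in pixels, amid what is visible of it).
- masks_of(label, picture): "region" (420x560 bool, what is visible of it) and "xy" ([column, row] in pixels, amid what is visible of it).
The state is a dict: "time_s": time; "joints": joint angles; "joint_velocities": joint speeds; "effort": joint torques, N m; "tcp_pos": TCP position; "ee_rot": TCP orientation; "wrist_force": force on the tool from outside, world axes, zero at the start; "moment": the same for the moment, N m; "gripper_width": opening from 0.0 (shut) to 1.0 (fully open); "gripper_force": force on a finger pad.
Only numpy, scipy, OpenCV 4.12 (cv2) and the standard library are available. Lean on these libraries where they do the work, as an engineer would, in place of code of your own. Each camera call takes 0.05 s, during which the arm holds its last target. There are 200 camera calls.

TASK

Get the marbling tray ready for the next colour. With a fingertip, push the comb arm off the tray until it is fully home against its stop along the left side; then turn the pot carousel by pushing on its spokes, not on the pots, until the narrow-necked bottle stands squarely in front of the steel pointer on the tray's side. Only push: lift nothing, keep all four pots seated in their holders, and leave everything else where it is.

Things in the scene. Friction and masses are not known exactly. Their poses are not given: they have to be found in the camera images.
- comb_pivot (a point): the comb's pivot: axis of an upright steel post that stands beside the marbling tray, on its left (+y) long side; the point is at the mid-height of the wooden bar, 95 mm above the table
- comb_end (a point): free end of the comb: a wooden bar 210 mm long from the pivot, 14 mm thick and 18 mm tall (86 to 104 mm above the table), level, with thin steel teeth hanging 25 mm below it to just above the tray's rim; the point is at the bar's end on its centre line
- comb (a joint): swing of the comb about its upright pivot, rad: 0 = home (parked outside the tray, parallel to its left long side, bar pointing to the robot, resting on its stop); grows to 1.5 as the free end swings to the right over the tray (anticlockwise from above). It starts between 0.55 and 1.15, turns stiffly (about 1 N at 150 mm) and stays where it is left
- tray: fixed teal marbling tray, 380 mm along its x, 280 mm along its y, rim 52 mm high, open and dry; origin under its centre. The comb's post is at x +100, y +166 mm in its frame; its right-hand (-y) rim carries a small steel pointer that juts out 35 mm towards the carousel, 48 mm above the table
- spot (a point): the place in front of the tip of the tray's pointer, 50 mm beyond that tip: the point, 30 mm above the table, where the middle of a pot's underside is when its spoke is in line with the pointer
- hub (a point): pot carousel's upright axis, at spoke mid-height, 70 mm above the table. Foot 150 mm wide, 14 mm high; hub 56 mm wide, top at 81 mm. Four level aluminium spokes 90 degrees apart, 12 mm wide, 16 mm tall (62 to 78 mm above the table), bare from 28 to 100 mm out, then a drop strut (to 113 mm) and a grey cup holder 66 mm wide, centred 145 mm out, rim 44 mm above the table
- wheel (a joint): angle of the carousel, rad, 0 at the start, growing anticlockwise from above, free both ways without stops. It turns stiffly (about 3.5 N at 75 mm) and stops within a degree or two when no longer pushed
- bottle: white bottle with a narrow neck, 52 mm wide at the foot, 68 mm tall, neck 20 mm wide, loose in one of the four cup holders (4 mm of play); origin at the centre of its underside, 30 mm above the table. Its direction from the hub is the direction of its spoke
- pot_a: squat white straight-sided jar, 52 mm wide, 44 mm tall, loose in another cup holder; origin at its underside
- pot_b: white straight-sided jar, 52 mm wide, 50 mm tall, loose in another cup holder; origin at its underside
- pot_c: white open beaker, 54 mm wide, 46 mm tall, loose in another cup holder; origin at its underside
- ink_jar: bystander: black jar, 52 mm wide, 75 mm tall, standing between tray and carousel on the far side of the pointer
- size_jar: bystander: white jar, 48 mm wide, 60 mm tall, standing between tray and carousel on the robot's side of the pointer
- brush: bystander: brush 170 mm long lying in the tray; origin at its underside
- jar_lid: bystander: white lid, 60 mm wide, 8 mm thick, lying in the tray
- shell_bowl: bystander: ochre bowl, 120 mm wide, 55 mm tall, right of the carousel
- sponge: bystander: brown sponge, 100 mm wide, 50 mm tall, right of the carousel
- mix_cup: bystander: clear cup, 68 mm wide, 85 mm tall, near the robot on its right
Mind the look-alikes: they are no part of the job. What is shaped like the pot_b but brown or yellow is not meant.

How it is judged (in metres and radians):
On the way, in this order (a step that is already met when the one before it is completed fails the run):
1. the comb is home against its stop (value of joint comb below 0.07 rad), for 0.2 s.
2. the bottle stands in front of the pointer (horizontal distance between bottle and spot below 0.018 m), for 0.2 s.
At the end, for the whole second after the job is handed in: The comb is within 0.07 rad of home; the middle of the bottle is within 18 mm (seen from above) of the spot before the pointer; all four pots sit upright (within 0.15 rad) and at rest on the floors of their holders (value of joint comb below 0.07 rad and horizontal distance between bottle and spot below 0.018 m and linear speed of each of bottle, pot_a, pot_b, pot_c below 0.02 m/s and height (world z) of each of bottle, pot_a, pot_b, pot_c below 0.036 m and angle between each of bottle, pot_a, pot_b, pot_c's own z axis and vertical below 0.15 rad); the robot touches nothing.
It fails at once if a pot is lifted, knocked over or out of its holder (height (world z) of any of bottle, pot_a, pot_b, pot_c above 0.04 m or height (world z) of any of bottle, pot_a, pot_b, pot_c below 0.022 m or angle between any of bottle, pot_a, pot_b, pot_c's own z axis and vertical above 0.35 rad).
It fails at once if a finger pushes on a pot (over 3 N) (contact force between the fingers and bottle above 3 N or contact force between the fingers and pot_a above 3 N or contact force between the fingers and pot_b above 3 N or contact force between the fingers and pot_c above 3 N).
It fails at once if a bystander is moved more than 25 mm or lifted (distance of any of ink_jar, size_jar, brush, jar_lid, shell_bowl, sponge, mix_cup from where it was at the start of the episode above 0.025 m).
It also fails if it takes over 61 s, if anything falls off the work surface, if the arm or the gripper's body presses on something with over 40 N, if the wrist force passes 120 N, or if a joint passes its speed limit or range.

## Working session

There is one attempt and no reset: what is moved stays moved. The work goes in short steps, Python scripts to look and compute and a tool call to move; the robot and the scene stay as the last step left them, time stands still between calls to the robot, and variables do not carry over. Pictures are saved under pics/ and viewed, at most 10 in all, crops included, and the job is handed in when it is done.

Besides the shell and the picture viewer there is one more tool, called after "Call:" by a JSON object that holds its "api" and its "payload", one argument or row to a line. drive_tool: Moves the arm, as the interface text tells. Its arguments: {"type":"object","properties":{"rows":{"type":"array"}},"required":["rows"]}

```bash
mkdir -p pics
cat > h.py <<'E'
import numpy as np, cv2
from station import *
def world(c,u,v,d):
    p=np.array([(u-c['cx'])/c['fx']*d,(v-c['cy'])/c['fy']*d,d])
    return c['R'].T@(p-c['t'])
def cloud(c):
    v,u=np.mgrid[:420,:560]; d=c['z_map']
    P=np.stack([(u-c['cx'])/c['fx']*d,(v-c['cy'])/c['fy']*d,d],-1)
    return (P-c['t'])@c['R']
def proj(c,X):
    p=c['R']@np.array(X)+c['t']; return p[0]/p[2]*c['fx']+c['cx'],p[1]/p[2]*c['fy']+c['cy']
def save(c,n): cv2.imwrite('pics/'+n+'.png',c['frame'][:,:,::-1])
E
python3 - <<'E'
from h import *
for n in ['scene','side']:
    c=capture(n); save(c,n+'1'); P=cloud(c)
    print(n,'campos',(-c['R'].T@c['t']).round(3))
    for l in ['tray','comb','comb_end','comb_pivot','hub','wheel','bottle','pot_a','pot_b','pot_c','ink_jar','size_jar']:
        for r in masks_of(l,c)[:4]:
            m=r['region']&(c['z_map']>0); Q=P[m]
            print(l,round(r['p'],2),np.round(r['xy']),m.sum(),np.median(Q,0).round(3) if len(Q) else '', np.percentile(Q,2,axis=0).round(3),np.percentile(Q,98,axis=0).round(3))
E
```

```text
scene campos [1.231 0.476 1.027]
tray 0.91 [355. 293.] 12904 [0.617 0.294 0.009] [0.408 0.129 0.003] [0.791 0.446 0.105]
comb 0.76 [392. 301.] 647 [0.623 0.4   0.104] [0.523 0.319 0.002] [0.696 0.459 0.111]
comb_end 0.82 [394. 306.] 601 [0.628 0.401 0.104] [0.526 0.319 0.053] [0.696 0.459 0.111]
comb_pivot 0.57 [394. 299.] 693 [0.611 0.39  0.103] [0.494 0.319 0.006] [0.696 0.458 0.111]
hub 0.7 [246. 236.] 2059 [ 0.641 -0.074  0.032] [ 0.541 -0.201  0.01 ] [0.771 0.047 0.083]
hub 0.49 [393. 304.] 725 [0.615 0.396 0.103] [0.491 0.318 0.002] [0.696 0.456 0.111]
hub 0.23 [241. 228.] 1051 [ 0.639 -0.08   0.074] [ 0.546 -0.22   0.011] [0.774 0.05  0.084]
wheel 0.84 [243. 227.] 1196 [ 0.641 -0.073  0.071] [ 0.535 -0.205  0.001] [0.775 0.053 0.084]
wheel 0.27 [244. 237.] 2062 [ 0.639 -0.077  0.029] [ 0.546 -0.195  0.004] [0.763 0.047 0.083]
pot_a 0.8 [158. 231.] 343 [ 0.783 -0.307  0.045] [ 0.733 -0.381 -0.   ] [ 0.804 -0.292  0.054]
pot_a 0.7 [174. 210.] 298 [ 0.701 -0.319  0.047] [ 0.67  -0.353  0.004] [ 0.721 -0.304  0.055]
pot_a 0.58 [237. 270.] 374 [ 0.751 -0.009  0.072] [ 0.698 -0.078 
[... 2675 characters left out ...]
.298  0.039] [ 0.727 -0.399 -0.   ] [ 0.801 -0.201  0.082]
pot_b 0.78 [312. 178.] 278 [ 0.439 -0.282  0.036] [ 0.417 -0.317  0.003] [ 0.463 -0.272  0.052]
pot_c 0.87 [204. 214.] 326 [0.739 0.002 0.069] [ 0.718 -0.033  0.042] [0.764 0.013 0.076]
pot_c 0.81 [269. 226.] 340 [0.542 0.038 0.062] [0.519 0.    0.04 ] [0.564 0.053 0.077]
pot_c 0.8 [216. 175.] 259 [ 0.773 -0.298  0.039] [ 0.727 -0.399 -0.   ] [ 0.801 -0.201  0.082]
pot_c 0.78 [312. 178.] 278 [ 0.439 -0.282  0.036] [ 0.417 -0.317  0.003] [ 0.463 -0.272  0.052]
ink_jar 0.9 [174. 236.] 386 [0.772 0.114 0.065] [0.753 0.081 0.035] [0.796 0.125 0.077]
size_jar 0.71 [304. 245.] 267 [0.449 0.086 0.058] [0.429 0.058 0.033] [0.469 0.098 0.062]
```

```bash
python3 -c "
import cv2,numpy as np
a=cv2.imread('pics/scene1.png');b=cv2.imread('pics/side1.png')
cv2.imwrite('pics/s1.png',cv2.resize(a,(800,600)))
cv2.imwrite('pics/s2.png',cv2.resize(b,(800,600)))"
```

```text
(no output)
```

View pics/s1.png

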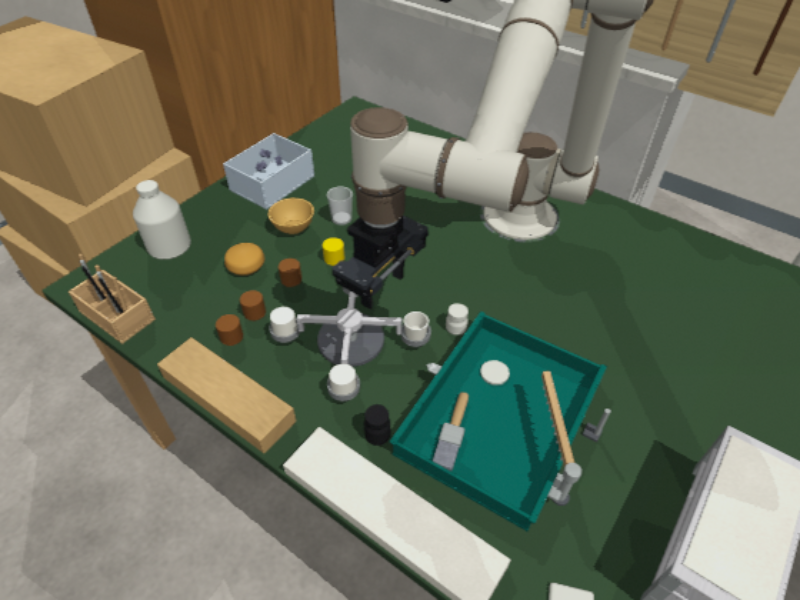

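View pics/s2.png

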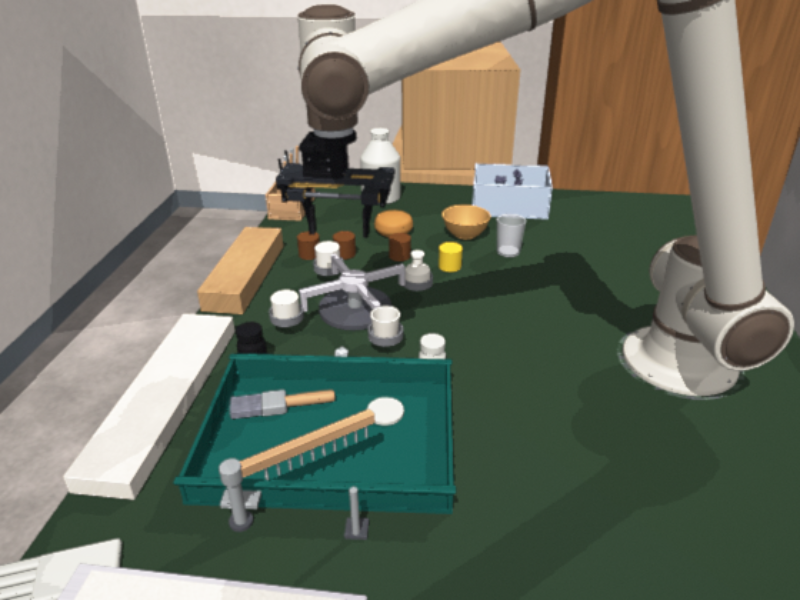

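The bottle is the only pot with a neck: side view (415,270), world about (0.50,-0.17). That is the robot-side, right-hand spoke. The brown jars (400,245), (345,243), (308,245) and the yellow jar (450,257) are look-alikes standing off the carousel. Next I'll measure everything precisely and confirm with a crop.

Run:
```python
from h import *
S=[capture('scene'),capture('side')]
save(S[1],'x'); 
cr=S[1]['frame'][130:270,150:340,::-1]; cv2.imwrite('pics/crop.png',cv2.resize(cr,None,fx=4,fy=4,interpolation=cv2.INTER_CUBIC))
for n,c in zip(['scene','side'],S):
    P=cloud(c).reshape(-1,3); P=P[(c['z_map']>0).ravel()]; x,y,z=P.T
    def rep(l,m): 
        Q=P[m]; print(n,l,m.sum(),'med',np.median(Q,0).round(4) if len(Q) else '', 'mm',((Q.min(0)+Q.max(0))/2).round(4) if len(Q) else '')
    rim=P[(z>.046)&(z<.056)&(x>.38)&(x<.82)&(y>.12)&(y<.5)]
    r=cv2.minAreaRect(rim[:,:2].astype(np.float32)*1000); print(n,'rim',r,len(rim))
    bar=P[(z>.1)&(z<.107)&(x>.48)&(x<.67)&(y>.25)&(y<.5)]
    print(n,'bar',cv2.minAreaRect(bar[:,:2].astype(np.float32)*1000),len(bar))
    rep('post',(z>.106)&(z<.13)&(x>.66)&(x<.76)&(y>.42)&(y<.5))
    rep('stop',(z>.06)&(z<.13)&(x>.5)&(x<.64)&(y>.45)&(y<.5))
    rep('hub',(z>.0795)&(z<.085)&(np.hypot(x-.63,y+.075)<.045))
    rep('pointer',(z>.04)&(z<.06)&(x>.55)&(x<.66)&(y>.085)&(y<.128))
    for l,p in dict(bottle=(.503,-.17),bk=(.541,.03),pw=(.74,0),pd=(.705,-.21)).items():
        rep(l,(z>.07)&(np.hypot(x-p[0],y-p[1])<.045)&(z<.105))
```

```text
scene rim ((596.2335815429688, 285.09918212890625), (403.262939453125, 337.7113037109375), 1.2139917612075806) 1646
scene bar ((595.876708984375, 377.2059020996094), (191.23931884765625, 16.024539947509766), 38.45574951171875) 341
scene post 105 med [0.6831 0.446  0.1093] mm [0.6791 0.4415 0.1096]
scene stop 11 med [0.5249 0.4513 0.0791] mm [0.5232 0.4513 0.0759]
scene hub 177 med [ 0.6254 -0.0915  0.0817] mm [ 0.6335 -0.0815  0.0822]
scene pointer 61 med [0.6086 0.1176 0.0513] mm [0.5854 0.1129 0.0502]
scene bottle 0 med  mm 
scene bk 98 med [0.5501 0.0198 0.0753] mm [0.5454 0.0218 0.0758]
scene pw 235 med [ 0.7449 -0.0135  0.0748] mm [ 0.742  -0.0134  0.0754]
scene pd 222 med [ 0.7066 -0.2082  0.0798] mm [ 0.7038 -0.2056  0.0782]
side rim ((593.3641357421875, 283.4403991699219), (384.43792724609375, 354.3847961425781), 4.563162803649902) 2434
side bar ((596.64697265625, 381.8198547363281), (204.74400329589844, 18.886245727539062), 39.560420989990234) 616
side post 135 med [0.6804 0.4486 0.1084] mm [0.6803 0.4477 0.1086]
side stop 56 med [0.5203 0.4526 0.0748] mm [0.5206 0.4525 0.0747]
side hub 122 med [ 0.6234 -0.091   0.0811] mm [ 0.6217 -0.0878  0.0817]
side pointer 54 med [0.6056 0.1165 0.0498] mm [0.5846 0.1138 0.0491]
side bottle 110 med [ 0.5059 -0.1677  0.0838] mm [ 0.5169 -0.165   0.0849]
side bk 122 med [0.5468 0.0168 0.0743] mm [0.5427 0.0224 0.075 ]
side pw 175 med [ 0.7411 -0.0123  0.0735] mm [ 0.7377 -0.0132  0.0746]
side pd 157 med [ 0.7011 -0.2053  0.079 ] mm [ 0.703  -0.205   0.0766]
```

View pics/crop.png

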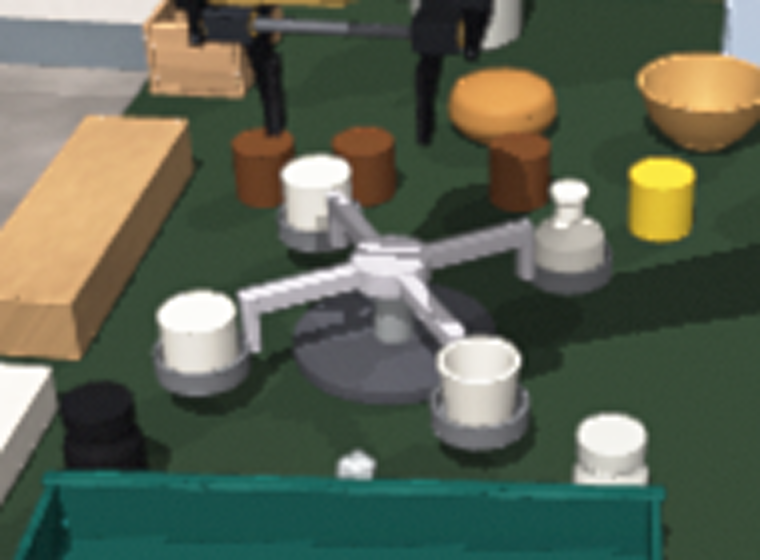

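Call:
{"api": "drive_tool", "payload": {
  "rows": [
    [0,0,40,0,0,0,0],
    [0,0,40,0,0,0,0],
    [0,0,40,0,0,0,0],
    [0,0,40,0,0,0,0],
    [0,0,40,0,0,0,0]
  ]
}}

```text
time_s: 1.82
tcp_pos: [0.6247, 0.2017, 0.2418]
ee_rot: [[-0.0, -1.0, 0.0], [-1.0, 0.0, 0.0], [-0.0, -0.0, -1.0]]
wrist_force: [1.1, -0.2, -0.2]
gripper_width: 0.705
gripper_force: 0.0
```

Call:
{"api": "drive_tool", "payload": {
  "rows": [
    [0,0,40,0,0,0,0],
    [0,0,40,0,0,0,0],
    [0,0,0,-30,0,0,0],
    [0,0,0,-30,0,0,0],
    [0,0,0,-30,0,0,0]
  ]
}}

```text
time_s: 2.23
tcp_pos: [0.6248, 0.2815, 0.1508]
ee_rot: [[0.002, -1.0, 0.001], [-1.0, -0.002, 0.001], [-0.001, -0.001, -1.0]]
wrist_force: [0.2, 0.1, -0.9]
gripper_width: 0.328
gripper_force: 0.0
```

Run:
```python
from h import *
s=sense();print(s['time_s'],s['tcp_pos'],np.round(s['ee_rot'],2).tolist(),s['wrist_force'],s['gripper_width'])
T=np.eye(4);T[:3,:3]=s['ee_rot'];T[:3,3]=s['tcp_pos']
S=[capture('scene'),capture('side')]
for n,c in zip(['scene','side'],S):
    C=cloud(c); P=C.reshape(-1,3); F=c['frame'].reshape(-1,3).astype(int)
    x,y,z=P.T; ok=(c['z_map']>0).ravel()
    teal=F[:,1]-F[:,0]>40
    # right rim outer edge: min y of teal rim points per x bin
    m=ok&teal&(z>.044)&(z<.058)&(x>.41)&(x<.78)&(y>.11)&(y<.16)
    b=[(xx,np.percentile(y[m&(abs(x-xx)<.015)],5)) for xx in np.arange(.42,.78,.03) if (m&(abs(x-xx)<.015)).sum()>4]
    b=np.array(b); k=np.polyfit(b[:,0],b[:,1],1); print(n,'right edge slope',k, (b[:,1]-np.polyval(k,b[:,0])).round(3))
    m=ok&~teal&(z>.04)&(z<.056)&(x>.55)&(x<.66)&(y>.075)&(y<.128)
    print('pointer',P[m].round(3).tolist()[:60])
    print('hub',np.median(P[ok&(z>.079)&(z<.085)&(np.hypot(x-.625,y+.09)<.028)],0), (ok&(z>.079)&(z<.085)&(np.hypot(x-.625,y+.09)<.028)).sum())
```

```text
2.2333 [0.62478775 0.28147095 0.15076099] [[0.0, -1.0, 0.0], [-1.0, -0.0, 0.0], [-0.0, -0.0, -1.0]] [ 0.19533211  0.08819228 -0.94177694] 0.3275182317367557
scene right edge slope [0.07440429 0.08525339] [ 0.001 -0.001  0.    -0.001 -0.     0.     0.001  0.001  0.     0.
 -0.001 -0.001 -0.   ]
pointer [[0.554, 0.126, 0.054], [0.56, 0.126, 0.056], [0.562, 0.125, 0.052], [0.571, 0.127, 0.053], [0.575, 0.126, 0.052], [0.604, 0.105, 0.051], [0.6, 0.107, 0.048], [0.599, 0.11, 0.05], [0.611, 0.1, 0.049], [0.609, 0.102, 0.05], [0.607, 0.104, 0.048], [0.605, 0.107, 0.049], [0.606, 0.11, 0.053], [0.602, 0.112, 0.049], [0.602, 0.115, 0.052], [0.601, 0.118, 0.053], [0.612, 0.104, 0.049], [0.611, 0.107, 0.05], [0.612, 0.111, 0.054], [0.608, 0.112, 0.052], [0.607, 0.115, 0.052], [0.603, 0.116, 0.049], [0.602, 0.119, 0.051], [0.601, 0.122, 0.052], [0.6, 0.124, 0.052], [0.615, 0.106, 0.049], [0.616, 0.11, 0.053], [0.611, 0.11, 0.048], [0.613, 0.115, 0.054], [0.61, 0.117, 0.052], [0.607, 0.118, 0.05], [0.606, 0.121, 0.051], [0.604, 0.123, 0.051], [0.599, 0.124, 0.047], [0.617, 0.108, 0.048], [0.616,
[... 1094 characters left out ...]
0.121, 0.051], [0.613, 0.12, 0.05], [0.611, 0.119, 0.05], [0.608, 0.118, 0.049], [0.605, 0.12, 0.051], [0.602, 0.122, 0.053], [0.601, 0.116, 0.048], [0.599, 0.115, 0.048], [0.595, 0.119, 0.051], [0.615, 0.124, 0.05], [0.613, 0.122, 0.049], [0.609, 0.126, 0.052], [0.607, 0.125, 0.052], [0.604, 0.125, 0.052], [0.602, 0.123, 0.051], [0.6, 0.123, 0.05], [0.597, 0.123, 0.051], [0.596, 0.118, 0.047], [0.624, 0.128, 0.049], [0.614, 0.127, 0.049], [0.612, 0.126, 0.049], [0.61, 0.124, 0.048], [0.607, 0.126, 0.049], [0.605, 0.125, 0.049], [0.602, 0.127, 0.05], [0.599, 0.128, 0.051], [0.597, 0.124, 0.049], [0.551, 0.128, 0.053]]
  return _methods._mean(a, axis=axis, dtype=dtype,
  ret = um.true_divide(
```

Call:
{"api": "drive_tool", "payload": {
  "rows": [
    [0,0,0,-30,0,0,0],
    [0,0,0,-27,0,0,0],
    [0,-8,11,0,0,0,0],
    [0,-8,11,0,0,0,0],
    [0,-8,11,0,0,0,0]
  ]
}}

```text
time_s: 2.75
tcp_pos: [0.6018, 0.3148, 0.0972]
ee_rot: [[0.0, -1.0, 0.004], [-1.0, -0.0, 0.002], [-0.002, -0.004, -1.0]]
wrist_force: [-0.3, -0.1, 0.4]
gripper_width: 0.008
gripper_force: 0.0
```

Call:
{"api": "drive_tool", "payload": {
  "rows": [
    [0,-8,11,0,0,0,0],
    [0,-8,11,0,0,0,0],
    [0,-8,11,0,0,0,0],
    [0,-8,11,0,0,0,0],
    [0,-8,11,0,0,0,0]
  ]
}}

```text
time_s: 3.17
tcp_pos: [0.5605, 0.3695, 0.0955]
ee_rot: [[0.001, -1.0, 0.002], [-1.0, -0.001, 0.001], [-0.001, -0.002, -1.0]]
wrist_force: [1.8, -1.2, 0.3]
gripper_width: 0.005
gripper_force: 0.6
```

Call:
{"api": "drive_tool", "payload": {
  "rows": [
    [0,-8,11,0,0,0,0],
    [0,-8,11,0,0,0,0],
    [0,-8,10,0,0,0,0],
    [0,0,4,0,0,0,0]
  ]
}}

```text
time_s: 3.5
tcp_pos: [0.535, 0.4054, 0.0942]
ee_rot: [[0.002, -1.0, -0.001], [-1.0, -0.002, -0.001], [0.001, 0.001, -1.0]]
wrist_force: [-0.4, -1.6, 0.1]
gripper_width: 0.003
gripper_force: 0.5
```

Call:
{"api": "drive_tool", "payload": {
  "rows": [
    [0,0,4,0,0,0,0],
    [0,0,4,0,0,0,0],
    [0,0,3,0,0,0,0],
    [0,0,3,0,0,0,0]
  ]
}}

```text
time_s: 3.83
tcp_pos: [0.5372, 0.4178, 0.0943]
ee_rot: [[-0.001, -1.0, -0.001], [-1.0, 0.001, -0.001], [0.001, 0.001, -1.0]]
wrist_force: [-0.8, -0.5, -0.5]
gripper_width: 0.009
gripper_force: 0.5
```

Call:
{"api": "drive_tool", "payload": {
  "rows": [
    [0,0,3,0,0,0,0],
    [0,0,3,0,0,0,0],
    [0,0,0,0,0,0,0]
  ]
}}

```text
time_s: 4.08
tcp_pos: [0.537, 0.4183, 0.0942]
ee_rot: [[-0.001, -1.0, -0.005], [-1.0, 0.001, -0.011], [0.011, 0.005, -1.0]]
wrist_force: [1.5, -13.6, 3.5]
gripper_width: 0.006
gripper_force: 6.6
```

Call:
{"api": "drive_tool", "payload": {
  "rows": [
    [0,0,3,0,0,0,0],
    [0,0,3,0,0,0,0],
    [0,0,0,0,0,0,0]
  ]
}}

```text
time_s: 4.33
tcp_pos: [0.5369, 0.4186, 0.0942]
ee_rot: [[-0.003, -1.0, -0.009], [-1.0, 0.003, -0.022], [0.022, 0.009, -1.0]]
wrist_force: [3.6, -24.2, 7.9]
gripper_width: 0.007
gripper_force: 12.6
```

Call:
{"api": "drive_tool", "payload": {
  "rows": [
    [0,0,-15,0,0,0,0],
    [0,0,-15,0,0,0,0],
    [0,0,-10,40,0,0,0],
    [0,0,-20,36,0,0,0],
    [0,0,-40,30,0,0,0]
  ]
}}

```text
time_s: 4.75
tcp_pos: [0.5389, 0.3385, 0.1988]
ee_rot: [[0.002, -1.0, 0.005], [-1.0, -0.002, 0.004], [-0.004, -0.005, -1.0]]
wrist_force: [1.3, -0.2, 1.4]
gripper_width: 0.007
gripper_force: 0.0
```

Call:
{"api": "drive_tool", "payload": {
  "rows": [
    [0,4,-40,0,0,0,0],
    [0,4,-40,0,0,0,0],
    [0,4,-40,0,0,0,0],
    [0,4,-40,0,0,0,0],
    [0,4,-40,0,0,0,0]
  ]
}}

```text
time_s: 5.17
tcp_pos: [0.5575, 0.135, 0.1962]
ee_rot: [[-0.0, -1.0, 0.002], [-1.0, 0.0, 0.001], [-0.001, -0.002, -1.0]]
wrist_force: [1.2, -0.2, -0.3]
gripper_width: 0.001
gripper_force: 0.0
```

Call:
{"api": "drive_tool", "payload": {
  "rows": [
    [0,0,-41,0,0,0,0],
    [0,0,-41,0,0,0,0],
    [0,0,-41,0,0,0,0],
    [0,0,-41,0,0,0,0],
    [0,0,-41,0,0,0,0]
  ]
}}

```text
time_s: 5.58
tcp_pos: [0.5573, -0.0703, 0.1962]
ee_rot: [[-0.0, -1.0, 0.002], [-1.0, 0.0, 0.0], [-0.0, -0.002, -1.0]]
wrist_force: [2.6, 0.6, 0.2]
gripper_width: 0.006
gripper_force: 0.0
```

Run:
```python
from h import *
s=sense();print(s['time_s'],s['tcp_pos'],s['wrist_force'])
for n in ['scene','side']:
    c=capture(n); P=cloud(c).reshape(-1,3); P=P[(c['z_map']>0).ravel()]; x,y,z=P.T
    bar=P[(z>.1)&(z<.107)&(x>.45)&(x<.66)&(y>.25)&(y<.5)]
    print(n,cv2.minAreaRect(bar[:,:2].astype(np.float32)*1000),len(bar))
```

```text
5.5833 [ 0.55732726 -0.07033411  0.19618097] [2.63434895 0.55971621 0.2052678 ]
scene ((566.4588012695312, 437.8084716796875), (188.29946899414062, 13.979086875915527), 4.516632556915283) 316
side ((565.9883422851562, 438.7066955566406), (188.4586639404297, 17.436731338500977), 4.51495885848999) 682
```

Call:
{"api": "drive_tool", "payload": {
  "rows": [
    [0,0,-3,-40,0,0,0],
    [0,0,-3,-40,0,0,0],
    [0,2,-2,-42,0,0,0]
  ]
}}

```text
out of range: a shift must lie within [-41.7, 41.7]
```

Call:
{"api": "drive_tool", "payload": {
  "rows": [
    [0,0,-3,-40,0,0,0],
    [0,0,-3,-40,0,0,0],
    [0,3,-2,-41,0,0,0],
    [0,0,0,0,0,0,0]
  ]
}}

```text
time_s: 6.02
tcp_pos: [0.5549, -0.0767, 0.0667]
ee_rot: [[-0.003, -1.0, -0.016], [-1.0, 0.003, -0.0], [0.0, 0.016, -1.0]]
wrist_force: [-0.7, -0.4, -0.8]
gripper_width: 0.006
gripper_force: 0.0
```

Call:
{"api": "drive_tool", "payload": {
  "rows": [
    [0,3,11,0,0,0,0],
    [0,5,10,0,0,0,0],
    [0,6,9,0,0,0,0]
  ]
}}

```text
time_s: 6.27
tcp_pos: [0.5738, -0.0463, 0.0771]
ee_rot: [[0.001, -1.0, -0.001], [-1.0, -0.001, -0.002], [0.002, 0.001, -1.0]]
wrist_force: [-4.8, -8.9, 1.0]
gripper_width: 0.006
gripper_force: 3.7
```

Call:
{"api": "drive_tool", "payload": {
  "rows": [
    [0,4,4,0,0,0,0],
    [0,4,4,0,0,0,0],
    [0,5,3,0,0,0,0],
    [0,5,4,0,0,0,0]
  ]
}}

```text
time_s: 6.6
tcp_pos: [0.5921, -0.031, 0.0759]
ee_rot: [[0.0, -1.0, 0.0], [-1.0, -0.0, -0.0], [0.0, -0.0, -1.0]]
wrist_force: [-2.4, -3.2, 1.3]
gripper_width: 0.005
gripper_force: 1.8
```

Call:
{"api": "drive_tool", "payload": {
  "rows": [
    [0,5,2,0,0,0,0],
    [0,6,2,0,0,0,0],
    [0,5,2,0,0,0,0],
    [0,6,1,0,0,0,0]
  ]
}}

```text
time_s: 6.93
tcp_pos: [0.6135, -0.0243, 0.0745]
ee_rot: [[-0.0, -1.0, -0.003], [-1.0, 0.0, -0.0], [0.0, 0.003, -1.0]]
wrist_force: [-6.1, -3.2, 3.6]
gripper_width: 0.005
gripper_force: 3.1
```

Call:
{"api": "drive_tool", "payload": {
  "rows": [
    [0,6,0,0,0,0,0],
    [0,6,0,0,0,0,0],
    [0,6,0,0,0,0,0],
    [0,6,-1,0,0,0,0]
  ]
}}

```text
time_s: 7.27
tcp_pos: [0.637, -0.0252, 0.0737]
ee_rot: [[-0.001, -1.0, -0.004], [-1.0, 0.001, 0.0], [-0.0, 0.004, -1.0]]
wrist_force: [-5.6, -1.0, 1.6]
gripper_width: 0.008
gripper_force: 2.4
```

Call:
{"api": "drive_tool", "payload": {
  "rows": [
    [0,6,-2,0,0,0,0],
    [0,5,-2,0,0,0,0],
    [0,5,-2,0,0,0,0],
    [0,5,-3,0,0,0,0]
  ]
}}

```text
time_s: 7.6
tcp_pos: [0.6583, -0.0338, 0.0736]
ee_rot: [[-0.0, -1.0, -0.003], [-1.0, 0.0, 0.001], [-0.001, 0.003, -1.0]]
wrist_force: [-6.2, 1.2, 0.6]
gripper_width: 0.004
gripper_force: 2.3
```

Call:
{"api": "drive_tool", "payload": {
  "rows": [
    [0,5,-3,0,0,0,0],
    [0,5,-4,0,0,0,0],
    [0,4,-4,0,0,0,0],
    [0,0,0,0,0,0,0]
  ]
}}

```text
time_s: 7.93
tcp_pos: [0.6753, -0.0455, 0.0746]
ee_rot: [[0.0, -1.0, 0.004], [-1.0, -0.0, 0.0], [-0.0, -0.004, -1.0]]
wrist_force: [0.6, 0.0, 0.3]
gripper_width: 0.004
gripper_force: 0.0
```

```bash
cat > w.py <<'E'
from h import *
s=sense();print(s['time_s'],s['tcp_pos'],s['wrist_force'])
import sys
hub=np.array([.6255,-.0915])
for n in ['scene','side']:
    c=capture(n); save(c,n+sys.argv[1]); P=cloud(c).reshape(-1,3); ok=(c['z_map']>0).ravel(); F=c['frame'].reshape(-1,3)
    d=P[:,:2]-hub; r=np.hypot(*d.T); a=np.degrees(np.arctan2(d[:,1],d[:,0])); z=P[:,2]
    m=ok&(r>.105)&(r<.185)&(F.min(1)>90)&(z>.06)&(z<.105)
    h,e=np.histogram(a[m],36,(-180,180)); print(n,[(int(q),int(k)) for q,k in zip(e,h) if k>8])
    m&=z>.086; print('neck',m.sum(),np.median(P[m],0))
    m=ok&(r>.03)&(r<.1)&(z>.072)&(z<.0815)&(F.min(1)>80)
    print('spokes (mod 90)',np.degrees(np.angle(np.mean(np.exp(4j*np.radians(a[m])))))/4,m.sum())
E
python3 w.py 2
```

```text
7.9333 [ 0.67532002 -0.04553063  0.07461895] [0.57847878 0.0222627  0.28348001]
scene [(-170, 18), (-80, 19), (-70, 120), (-60, 86), (10, 51), (20, 67), (30, 41), (100, 28), (110, 171), (120, 12)]
neck 54 [0.56453826 0.0366748  0.09835719]
spokes (mod 90) 26.012541725433582 121
side [(-170, 72), (-160, 125), (-150, 34), (-80, 10), (10, 80), (20, 40), (30, 84), (100, 13), (110, 185), (120, 51)]
neck 68 [0.5582459  0.03957178 0.09684915]
spokes (mod 90) 26.098826697202128 234
```

Call:
{"api": "drive_tool", "payload": {
  "rows": [
    [0,3,-4,0,0,0,0],
    [0,3,-4,0,0,0,0],
    [0,3,-4,0,0,0,0],
    [0,2,-4,0,0,0,0],
    [0,1,-3,0,0,0,0]
  ]
}}

```text
time_s: 8.45
tcp_pos: [0.6853, -0.0645, 0.0746]
ee_rot: [[0.0, -1.0, 0.0], [-1.0, -0.0, 0.0], [-0.0, -0.0, -1.0]]
wrist_force: [-2.6, 2.8, 1.0]
gripper_width: 0.007
gripper_force: 1.9
```

Call:
{"api": "drive_tool", "payload": {
  "rows": [
    [0,0,-2,0,0,0,0],
    [0,0,-2,0,0,0,0],
    [0,0,0,0,0,0,0]
  ]
}}

```text
time_s: 8.7
tcp_pos: [0.6859, -0.0687, 0.0748]
ee_rot: [[0.0, -1.0, 0.002], [-1.0, -0.0, -0.0], [0.0, -0.002, -1.0]]
wrist_force: [0.1, 1.4, 0.1]
gripper_width: 0.005
gripper_force: 0.8
```

```bash
python3 w.py 3
```

```text
8.7 [ 0.68593257 -0.06868804  0.07475153] [0.09912209 1.44656774 0.07004157]
scene [(-180, 22), (-100, 13), (-90, 91), (-80, 85), (-10, 53), (0, 48), (10, 45), (80, 25), (90, 180), (100, 26)]
neck 60 [0.60948145 0.05018236 0.09836099]
spokes (mod 90) 4.779874770034819 103
side [(-180, 146), (-170, 47), (-100, 10), (-10, 63), (0, 49), (10, 82), (90, 145), (100, 90), (170, 61)]
neck 68 [0.60396943 0.05480066 0.09665287]
spokes (mod 90) 7.723390091209687 204
```

Call:
{"api": "drive_tool", "payload": {
  "rows": [
    [0,0,-1,0,0,0,0],
    [0,0,-2,0,0,0,0],
    [0,0,0,0,0,0,0],
    [0,0,0,0,0,0,0]
  ]
}}

```text
time_s: 9.13
tcp_pos: [0.6857, -0.0712, 0.0749]
ee_rot: [[0.0, -1.0, 0.002], [-1.0, -0.0, 0.0], [-0.0, -0.002, -1.0]]
wrist_force: [0.5, 2.8, 0.4]
gripper_width: 0.003
gripper_force: 1.2
```

Call:
{"api": "drive_tool", "payload": {
  "rows": [
    [0,0,6,0,0,0,0],
    [0,0,6,0,0,0,0],
    [0,0,0,30,0,0,0],
    [0,0,0,40,0,0,0],
    [0,0,0,40,0,0,0]
  ]
}}

```text
time_s: 9.55
tcp_pos: [0.6837, -0.0593, 0.1843]
ee_rot: [[0.0, -1.0, -0.005], [-1.0, -0.0, -0.001], [0.001, 0.005, -1.0]]
wrist_force: [1.4, -0.3, 0.1]
gripper_width: 0.004
gripper_force: 0.0
```

Call:
{"api": "drive_tool", "payload": {
  "rows": [
    [0,0,-30,40,0,0,0],
    [0,0,-40,40,0,0,0],
    [0,0,-40,0,0,0,0],
    [0,0,-40,0,0,0,0],
    [0,0,0,0,0,0,0]
  ]
}}

```text
time_s: 9.97
tcp_pos: [0.6837, -0.1999, 0.2477]
ee_rot: [[-0.007, -1.0, -0.001], [-1.0, 0.007, -0.002], [0.002, 0.001, -1.0]]
wrist_force: [0.1, 0.8, -0.1]
gripper_width: 0.006
gripper_force: 0.0
```

```bash
python3 w.py 4
python3 - <<'E'
import cv2,numpy as np
a=cv2.imread('pics/scene4.png')[150:330,120:360]; b=cv2.imread('pics/side4.png')[150:330,120:360]
cv2.imwrite('pics/end.png',cv2.resize(np.hstack([a,b]),(800,300),interpolation=cv2.INTER_CUBIC))
E
```

```text
9.9667 [ 0.6837271  -0.19993174  0.24769977] [ 0.09004274  0.80190191 -0.11943553]
scene [(-180, 111), (-170, 44), (-100, 24), (-90, 120), (-80, 62), (-10, 65), (0, 82), (10, 36), (80, 48), (90, 169), (100, 14), (170, 48)]
neck 60 [0.6143525  0.05028718 0.09864103]
spokes (mod 90) 4.925178756299847 324
side [(-180, 134), (-170, 34), (-100, 44), (-90, 76), (-80, 30), (-10, 76), (0, 48), (10, 70), (80, 14), (90, 167), (100, 52), (170, 88)]
neck 68 [0.6095541  0.05515685 0.09654422]
spokes (mod 90) 5.031164048163913 297
```

View pics/end.png

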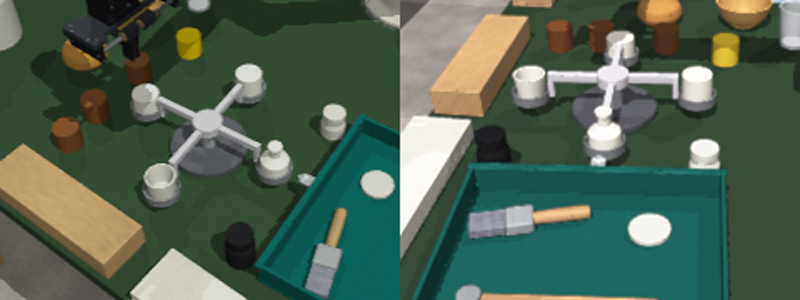

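The bottle at (275,162) in the left view and (604,135) in the right view is in line with the pointer tip at (305,178) and (598,160). All four pots are upright and seated, and the gripper is clear.

```bash
python3 -c "
from station import *
print(finish_job())"
```

```text
the job is handed in; nothing more can be done
None
```

I've handed the job in: the comb is home against its stop, the bottle is within about 7 mm of the spot in front of the pointer by my camera measurements, and all four pots are upright in their holders; no verdict came back.

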